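Seat two drives in a cloning dock and start the copy

ROBOT

A 6-joint arm with a two-finger parallel gripper is mounted at the origin on the work surface. World frame = base frame: x ahead of the robot, y to its left, z up, the work surface at z = 0. Lengths are in mm, angles in rad, forces in N, time in s.
With the tool pointing down it reaches from about 350 to 875 mm from the base axis. Payload 4.2 kg.
Tool frame: the origin (TCP) lies on the mounting face of the last link; the fingertips stand 173 mm ahead of it and the grasp point (between the pads) lies grip_point_offset ahead of it (grip_point_offset is the distance from the TCP to the grasp point, in mm); z points along the fingers, y is the line along which they close (so a half turn about z gives the same grasp; the last joint's range is limited). The gripper opens to 85 mm and grips with 20 to 120 N. Pads are 22 mm wide; open, the fingers measure 114 mm over their backs; the gripper's body (76 mm by 85 mm) begins 54 mm behind the grasp point. The pads swing forward as they close: fully open they stand 13 mm farther back than shut.
Start: joints at [-1.061, 0.385, 0.008, 0, -1.194, -0.259], TCP at [155.129, -605.421, 404.712] pointing down, gripper open.
Joint ranges: [-3.14, 3.14], [-1.21, 2.06], [-1.07, 1.41], [-3.16, 2.05], [-2.99, -0.16], [-3.1, 3.1]. Speed limits (rad/s): [2.79, 2.79, 3.14, 3.14, 3.14, 3.14].

INTERFACE

Orientations are given as a unit quaternion [x, y, z, w].
In Python, from bench import read_state, get_image, job_done, recognise, place_of, grip_point_offset gives the robot as it stands. The module is installed in compiled form; this text tells all that it offers.
- The arm moves only by the tool carry_out, never from a script. Its arguments are lists of equal length, an entry for each row: "slide": the shift along the tool's x, y, z in m, a list of three; "roll": the turn about the tool's z in degrees; "claw": the finger opening in m, from 0 to 0.0854. A call has 1 to 8 rows; each row is the pose to reach, as a shift and turn from the pose commanded when the call began, along the tool's axes at that moment; what a row does not reach only later rows make up. A row lasts 1/8 s, in which the tool goes at most 62.5 mm and 10.7 degrees, less where a joint would pass 70% of its speed; a pose out of reach is approached as far as the arm can. A call with a gripper value outside its range is refused whole. The fingers move at their own pace and stop on an object; the grip force is fixed at half the most. Time passes only in rows, so rows that repeat a pose let the fingers close. It gives the time, the measured TCP pose, the force, the opening and the grip force at its end, in the units of the state.
- read_state(): the state, without advancing time (a new reading comes with each control period).
- get_image(name): name is "side" or "top" or "wrist"; returns a dict with "img" (480x640x3 uint8, red, green, blue), "z_map" (480x640 float32, mm along the optical axis (not along the pixel's ray), 0 where there is no reading), "mtx" (3x3 intrinsics, pixels), "k1" (the pictures are not rectified: a ray, as slopes to the right and down, at radius r is drawn at 1 + k1 r^2 times it, then the intrinsics apply), "world_from_camera" (4x4, takes a point from camera to world coordinates); the wrist camera has in their place "T_tool_cam" (4x4, takes a point from camera to tool coordinates, whose origin is the TCP and whose axes are the flange's). Camera axes: x right, y up, looking along -z (the intrinsics and any distortion apply to the point x, -y, -z); pixel columns grow to the right and rows downward; lengths in mm; the calibration is good to about 2 mm. A picture is of the moment at which its call begins: read the wrist's pose just before it.
- job_done(): hands the job in; it is judged then, once.
Trained networks look in a picture, given as the dict that the camera call returned (one of the last four; its "shot" number tells which), for a name from the list of things; names that differ only in an ending like _2 or _b are one class to them, and where a whole thing is asked for, a point or a joint stands for the part that bears it (a point fixed in the world has none). Each returns a list of dicts, best first, with "conf" (0 to 1); they miss things now and then, are a little off and sometimes report something else, mostly with a low value. They report only what shows in the picture. A call takes as long as a camera call.
- recognise(picture, thing): "at" ([column, row] in pixels, amid what is visible of it).
- place_of(picture, thing): "at" ([column, row] in pixels: a listed point, or the origin of a listed thing).
The state is a dict: "clock": time; "joints": joint angles; "joint_vel": joint speeds; "joint_efforts": joint torques, N m; "position": TCP position; "ee_rot": TCP orientation; "contact_force": force on the tool from outside, world axes, zero at the start; "wrist_torque": the same for the moment, N m; "gripper_width": finger opening in mm; "grasp_force": force on a finger pad.
Only numpy, scipy, OpenCV 4.12 (cv2) and the standard library are available. Lean on these libraries where they do the work, as an engineer would, in place of code of your own. Each camera call takes 0.05 s, during which the arm holds its last target. There are 200 camera calls.

TASK

Start a copy on the drive dock: push both drives that stand in its bays down until they are fully home, then switch the dock on by pressing the raised half of its rocker fully over, and then press the long clone key right down, hold it down for two full seconds and let go. Nothing is to be grasped: do not pull a drive up or pick anything up, do not press the round erase key, and leave the loose things around the dock where they are.

Things in the scene. Friction and masses are not known exactly. Their poses are not given: they have to be found in the camera images.
- dock: black two-bay drive dock, fixed, 150 deep (x) x 240 wide (y) x 58 tall; origin: centre of its underside, x to its rear (away from the robot at yaw 0), y to its left, z up. Bays: slots along x with collars 5 high, centred at x = 0, y = -85 and -25. Control column at y = +75: from rear to front the rocker (hinge at x = +42), long clone key (x = -8), round erase key (x = -54)
- big_drive_top (a point): centre of the upper end face of the big drive, a 3.5-inch disk drive of aluminium standing upright in either bay (which one varies): 26 thick (dock y) x 102 wide (dock x); this end face is flat and is 110 above the dock's top face (168 above the bench) when the drive is home. x, y, z as the dock's
- big_drive (a joint): how far the big drive still stands up out of its home position, in m: 0 = fully home against a hard stop, 0.007 to 0.013 at the start, grows when pulled up. It stays where it is left; about 9 N straight down moves it
- small_drive_top (a point): centre of the upper end face of the small drive, a 2.5-inch laptop drive of aluminium standing upright in the other bay: 9.5 thick (dock y) x 70 wide (dock x); this end face is flat and is 70 above the dock's top face (128 above the bench) when the drive is home. x, y, z as the dock's
- small_drive (a joint): how far the small drive still stands up out of its home position, in m: 0 = fully home against a hard stop, 0.007 to 0.013 at the start, grows when pulled up. It stays where it is left; about 7 N straight down moves it
- rocker_raised (a point): point on the raised rear half of the rocker, 13 from its hinge, near the raised end; moves with it. Black power rocker 31 long (dock x) x 22 wide, hinge across its middle along dock y, 8.5 above the dock's top face, frame 3 high. While off the rear half slopes up to 5 above the hinge; pressed fully over it lies level at hinge height and the front half stands up instead
- rocker (a joint): angle of the rocker in rad: 0 = off (rear half raised, front half level), 0.32 = fully over, on (rear half level). No spring: it stays where it is left; about 3 N on the raised end moves it, then it meets a hard stop
- clone_key_top (a point): centre of the top of the clone key, a grey rectangular key 17 (dock x) x 35 (dock y), top face 7 above the dock's top face when up
- clone_key (a joint): how far the clone key is pressed down, in m: 0 = up, 0.004 = right down on a hard stop; it springs back; 2 N starts it, about 6 N holds it right down
- erase_key_top (a point): centre of the top of the erase key, a small grey round key of diameter 17, top 7 above the dock's top face, 46 in front of the clone key; not to be pressed
- erase_key (a joint): how far the erase key is pressed down, in m: 0 = up, 0.004 = right down; springs like the clone key
- spare_drive: bystander: a loose 2.5-inch drive lying flat on the bench in front of the dock, 100 x 70 x 10; origin under its centre, z up
- pot: bystander: a loose round black pot with a lid, diameter 52, 66 tall, to the right of the dock; origin at the centre of its underside
- fan: bystander: a loose laptop blower fan lying on the bench to the left of the dock, about 74 x 60 x 13; origin under the centre of its round part
- driver: bystander: a loose screwdriver 160 long lying on the bench in front of the dock, handle to its -x; origin on the bench under it

How it is judged:
By the outcome, as a careful person would: the job done as asked, in the order asked, and still so for the second after the job is handed in, with the robot touching nothing.
It also fails if it takes over 61 s, if anything falls off the work surface, if the arm or the gripper's body presses on something with over 40 N, if the wrist force passes 120 N, or if a joint passes its speed limit or range.

## Working session

There is one attempt and no reset: what is moved stays moved. The work goes in short steps, Python scripts to look and compute and a tool call to move; the robot and the scene stay as the last step left them, time stands still between calls to the robot, and variables do not carry over. Pictures are saved under pics/ and viewed, at most 10 in all, crops included, and the job is handed in when it is done.

Besides the shell and the picture viewer there is one more tool, called after "Emit:" by a JSON object that holds its "fn" and its "kwargs". carry_out: Moves the arm, as the interface text tells. Its arguments: {"type":"object","properties":{"slide":{"type":"array"},"roll":{"type":"array"},"claw":{"type":"array"}},"required":["slide","roll","claw"]}

```bash
mkdir -p pics; cat > h.py <<'E'
import numpy as np, cv2
from bench import *
from scipy.spatial.transform import Rotation as R
def pose():
    s=read_state(); T=np.eye(4); T[:3,:3]=R.from_quat(s["ee_rot"]).as_matrix(); T[:3,3]=s["position"]; return s,T
def shot(n):
    s,T=pose(); p=get_image(n)
    p["W"]=T@np.array(p["T_tool_cam"]) if n=="wrist" else np.array(p["world_from_camera"]); return p
def ray(p,at):
    m=np.array(p["mtx"]); d=np.array([(at[0]-m[0,2])/m[0,0],(at[1]-m[1,2])/m[1,1]]); u=d.copy()
    for _ in range(20): u=d/(1+p["k1"]*(u@u))
    return np.array([u[0],-u[1],-1.])
def byz(p,at):
    c,r=int(round(at[0])),int(round(at[1])); z=p["z_map"][max(r-1,0):r+2,max(c-1,0):c+2]; z=z[z>0]
    if not len(z): return np.zeros(3)
    return (p["W"]@np.append(ray(p,at)*np.median(z),1))[:3]
def onplane(p,at,h):
    d=p["W"][:3,:3]@ray(p,at); o=p["W"][:3,3]; return o+d*(h-o[2])/d[2]
def proj(p,X):
    c=(np.linalg.inv(p["W"])@np.append(X,1))[:3]; u=np.array([c[0],-c[1]])/-c[2]; u=u*(1+p["k1"]*(u@u)); m=np.array(p["mtx"])
    return np.array([m[0,0]*u[0]+m[0,2],m[1,1]*u[1]+m[1,2]])
E
python3 - <<'E'
from h import *
s,T=pose(); print(grip_point_offset, s["clock"],s["gripper_width"],s["contact_force"]); print(T.round(3))
for n in("top","side"):
    p=shot(n); cv2.imwrite(f"pics/{n}0.png",p["img"][:,:,::-1])
    print(n,p["W"].round(2).tolist())
    for t in("dock","big_drive_top","small_drive_top","rocker_raised","clone_key_top","erase_key_top","pot","fan"):
        for q in place_of(p,t)[:2]: print(t,round(q["conf"],2),np.round(q["at"]),byz(p,q["at"]).round(1))
E
```

```text
154.70000000000002 0.0 85.15311134802444 [-0.86740214 -0.07931858 -0.51459588]
[[-9.69000e-01 -2.48000e-01 -1.00000e-03  1.55111e+02]
 [-2.48000e-01  9.69000e-01  2.00000e-03 -6.05231e+02]
 [ 0.00000e+00  2.00000e-03 -1.00000e+00  4.03612e+02]
 [ 0.00000e+00  0.00000e+00  0.00000e+00  1.00000e+00]]
top [[0.06, 0.98, -0.2, 306.39], [-1.0, 0.06, -0.01, 20.93], [0.0, 0.2, 0.98, 1102.69], [0.0, 0.0, 0.0, 1.0]]
dock 0.7 [309. 237.] [514.3  48.2 178.1]
big_drive_top 0.69 [315. 220.] [545.2  39.9 176.9]
small_drive_top 0.87 [352. 232.] [536.8 -25.7 136.4]
rocker_raised 0.74 [272. 196.] [615.2 128.3  70. ]
clone_key_top 0.51 [266. 226.] [556.2 135.8  67.5]
erase_key_top 0.6 [263. 250.] [508.1 137.5  65.3]
pot 0.8 [397. 279.] [ 468.5 -119.4   67.3]
fan 0.65 [211. 227.] [558.4 252.8  14.4]
side [[-0.85, 0.31, -0.43, 158.19], [-0.53, -0.51, 0.68, 576.17], [-0.01, 0.8, 0.6, 624.91], [0.0, 0.0, 0.0, 1.0]]
dock 0.74 [291. 313.] [516.1 112.8  59.1]
big_drive_top 0.77 [299. 226.] [545.7  37.8 177.4]
small_drive_top 0.79 [322. 227.] [ 650.4 -195.9    2.3]
rocker_raised 0.79 [240. 290.] [615.6 122.4  70.2]
clone_key_top 0.72 [218. 385.] [552.  264.1  12.5]
clone_key_top 0.56 [264. 307.] [559.6 129.4  64.8]
erase_key_top 0.72 [212. 383.] [560.5 266.6  12.5]
erase_key_top 0.43 [287. 324.] [503.6 141.3  65.1]
pot 0.77 [373. 267.] [ 476.9 -106.4   22.5]
fan 0.64 [214. 383.] [558.  265.   12.5]
```

View pics/top0.png

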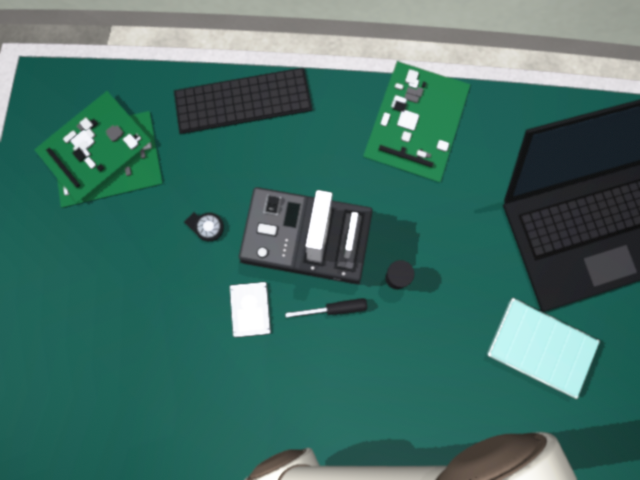

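View pics/side0.png

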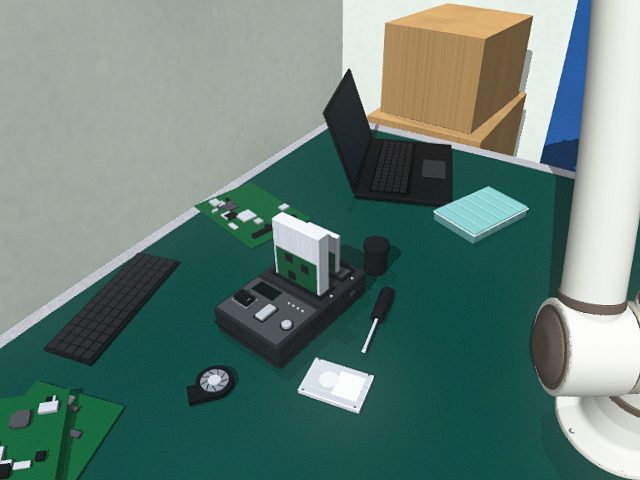

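```bash
cat >> h.py <<'E'
D={"big_drive_top":(0,-25),"small_drive_top":(0,-85),"rocker_raised":(55,75),"clone_key_top":(-8,75),"erase_key_top":(-54,75)}
def fit(W):
    n=list(W); a=np.array([D[k] for k in n],float); b=np.array([W[k][:2] for k in n]); am,bm=a.mean(0),b.mean(0)
    a0,b0=a-am,b-bm; th=np.arctan2((a0[:,0]*b0[:,1]-a0[:,1]*b0[:,0]).sum(),(a0*b0).sum()); c,s_=np.cos(th),np.sin(th); M=np.array([[c,-s_],[s_,c]])
    t=bm-M@am; print("yaw",th.round(4),"origin",t.round(1)); print(dict(zip(n,(b-(a@M.T+t)).round(1).tolist()))); return th,M,t
def slide(T,X): return (T[:3,:3].T@(np.array(X)-T[:3,3])).round(1)
E
python3 - <<'E'
from h import *
fit({"big_drive_top":(545.4,39),"small_drive_top":(536.8,-25.7),"rocker_raised":(615.4,126),"clone_key_top":(558,132.6),"erase_key_top":(507,139)})
s,T=pose(); print(slide(T,(540,40,465)))
p=shot("wrist"); print(np.array(p["T_tool_cam"]).round(2).tolist())
E
```

```text
yaw -0.155 origin [550.4  59.2]
{'big_drive_top': [-1.1, 4.5], 'small_drive_top': [-0.4, -1.0], 'rocker_raised': [-0.9, 1.1], 'clone_key_top': [4.0, -2.0], 'erase_key_top': [-1.6, -2.7]}
[-533.   529.7  -60.3]
[[-0.0, 0.96, 0.26, 65.55], [1.0, -0.0, 0.0, 0.63], [0.0, 0.26, -0.96, 31.4], [0.0, 0.0, 0.0, 1.0]]
```

Emit:
{"fn": "carry_out", "kwargs": {"slide": [[-0.04,0.04,-0.06],[-0.08,0.08,-0.06],[-0.12,0.12,-0.06],[-0.16,0.16,-0.06],[-0.2,0.2,-0.06],[-0.24,0.24,-0.06],[-0.28,0.28,-0.06],[-0.32,0.32,-0.06]], "roll": [3,6,9,12,15,18,21,23], "claw": [0,0,0,0,0,0,0,0]}}

```text
clock: 1.95
position: [386.1, -214.3, 465.2]
ee_rot: [0.076, 0.997, -0.0, 0.001]
contact_force: [0.5, -0.4, 0.3]
gripper_width: -0.1
grasp_force: 0.0
```

```bash
python3 - <<'E'
from h import *
s,T=pose(); print(T.round(3),slide(T,(530,40,465)))
E
```

```text
[[-9.89000e-01  1.51000e-01  1.00000e-03  3.86144e+02]
 [ 1.51000e-01  9.89000e-01 -0.00000e+00 -2.14254e+02]
 [-1.00000e-03 -0.00000e+00 -1.00000e+00  4.65155e+02]
 [ 0.00000e+00  0.00000e+00  0.00000e+00  1.00000e+00]] [-103.8  273.1    0.3]
```

Emit:
{"fn": "carry_out", "kwargs": {"slide": [[-0.02,0.05,0],[-0.04,0.1,0],[-0.06,0.15,0],[-0.08,0.2,0],[-0.1,0.25,0],[-0.104,0.273,0],[-0.104,0.273,0]], "roll": [0,0,0,0,0,0,0], "claw": [0,0,0,0,0,0,0]}}

```text
clock: 2.82
position: [529.7, 39.4, 464.3]
ee_rot: [0.074, 0.997, -0.0, -0.0]
contact_force: [-0.7, 0.6, -0.8]
gripper_width: 0.0
grasp_force: 0.0
```

```bash
python3 - <<'E'
from h import *
p=shot("wrist"); cv2.imwrite("pics/w1.png",p["img"][:,:,::-1])
W={}
for t in D:
    for q in place_of(p,t)[:2]:
        X=byz(p,q["at"]); print(t,round(q["conf"],2),np.round(q["at"]),X.round(1)); W.setdefault(t,X)
th,M,t=fit(W)
for k in D: print(k,(M@D[k]+t).round(1))
E
```

```text
big_drive_top 0.8 [323. 267.] [551.6  36.9 176.1]
small_drive_top 0.93 [248. 254.] [544.6 -26.2 135.1]
small_drive_top 0.48 [418. 280.] [616.1 127.7  70.6]
clone_key_top 0.85 [420. 222.] [555.3 136.9  64.3]
yaw -0.1154 origin [554.5  60.5]
{'big_drive_top': [0.0, 1.2], 'small_drive_top': [-0.1, -2.2], 'clone_key_top': [0.1, 1.0]}
big_drive_top [551.6  35.6]
small_drive_top [544.7 -24. ]
rocker_raised [617.8 128.6]
clone_key_top [555.2 135.9]
erase_key_top [509.5 141.2]
```

View pics/w1.png

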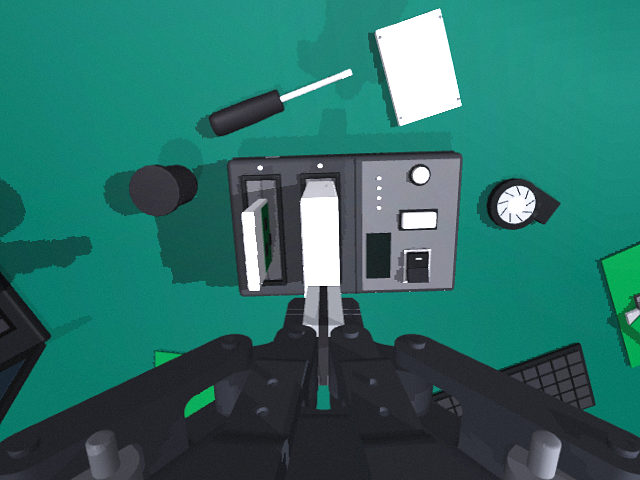

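Emit:
{"fn": "carry_out", "kwargs": {"slide": [[-0.0215,0,0.04],[-0.0215,0,0.08],[-0.0215,0,0.1],[-0.0215,0,0.106],[-0.0215,0,0.109],[-0.0215,0,0.112],[-0.0215,0,0.114],[-0.0215,0,0.116]], "roll": [-2,-2,-2,-2,-2,-2,-2,-2], "claw": [0,0,0,0,0,0,0,0]}}

```text
clock: 4.12
position: [550.8, 35.2, 350.2]
ee_rot: [0.058, 0.998, -0.0, 0.001]
contact_force: [-3.1, 1.1, 9.6]
gripper_width: 0.2
grasp_force: 4.6
```

Emit:
{"fn": "carry_out", "kwargs": {"slide": [[0,0,0.0015],[0,0,0.003],[0,0,0.0045],[0,0,0.006],[0,0,0.0075],[0,0,0.0085],[0,0,0.0095],[0,0,0.0095]], "roll": [0,0,0,0,0,0,0,0], "claw": [0,0,0,0,0,0,0,0]}}

```text
clock: 5.12
position: [550.7, 35.2, 341.5]
ee_rot: [0.057, 0.998, -0.0, 0.001]
contact_force: [-3.7, 0.3, 8.5]
gripper_width: 0.1
grasp_force: 4.4
```

Emit:
{"fn": "carry_out", "kwargs": {"slide": [[0,0,0.001],[0,0,0.002],[0,0,0.003],[0,0,0.003]], "roll": [0,0,0,0], "claw": [0,0,0,0]}}

```text
clock: 5.62
position: [550.6, 35.2, 341.4]
ee_rot: [0.057, 0.998, -0.0, 0.002]
contact_force: [-9.0, 1.9, 20.9]
gripper_width: 0.4
grasp_force: 10.8
```

Emit:
{"fn": "carry_out", "kwargs": {"slide": [[0,0,-0.005],[0,0,-0.025],[0,0,-0.05]], "roll": [0,0,0], "claw": [0,0,0]}}

```text
clock: 6.0
position: [550.6, 35.1, 386.1]
ee_rot: [0.058, 0.998, -0.0, -0.001]
contact_force: [-0.0, 0.0, -0.4]
gripper_width: 0.1
grasp_force: 0.0
```

```bash
python3 - <<'E'
from h import *
s,T=pose(); print(s["joints"],s["contact_force"],T.round(3))
E
```

```text
[ 3.57390729e-01  2.75529462e-01 -2.01789024e-01 -1.87726227e-04
 -1.09513406e+00 -2.04389959e+00] [-0.01479471  0.02043229 -0.41630073] [[-9.93000e-01  1.16000e-01 -2.00000e-03  5.50646e+02]
 [ 1.16000e-01  9.93000e-01 -0.00000e+00  3.50700e+01]
 [ 2.00000e-03 -1.00000e-03 -1.00000e+00  3.86092e+02]
 [ 0.00000e+00  0.00000e+00  0.00000e+00  1.00000e+00]]
```

Emit:
{"fn": "carry_out", "kwargs": {"slide": [[0,-0.01,0],[0,-0.02,0],[0,-0.03,0],[0,-0.04,0],[0,-0.05,0],[0,-0.0605,0],[0,-0.0605,0],[0,-0.0605,0]], "roll": [-10.5,-21,-31.5,-42,-52.5,-63,-73.5,-84], "claw": [0,0,0,0,0,0,0,0]}}

```text
clock: 7.0
position: [543.8, -25.2, 386.0]
ee_rot: [-0.627, 0.779, 0.0, -0.0]
contact_force: [0.2, -0.1, -0.1]
gripper_width: -0.0
grasp_force: 0.0
```

Emit:
{"fn": "carry_out", "kwargs": {"slide": [[0,0,0],[0,0,0]], "roll": [-6,-6], "claw": [0,0]}}

```text
clock: 7.25
position: [543.8, -25.0, 386.0]
ee_rot: [-0.665, 0.747, 0.0, -0.0]
contact_force: [-0.4, 0.2, -0.9]
gripper_width: 0.3
grasp_force: 0.0
```

```bash
python3 - <<'E'
from h import *
s,T=pose(); print(T.round(3))
p=shot("wrist"); cv2.imwrite("pics/w2.png",p["img"][:,:,::-1])
for n,p in(("wrist",p),("top",shot("top"))):
  for t in ("small_drive_top","big_drive_top","rocker_raised","clone_key_top"):
    for q in place_of(p,t)[:2]:
        X=byz(p,q["at"]); print(n,t,round(q["conf"],2),np.round(q["at"]),X.round(1))
E
```

```text
[[-1.17000e-01 -9.93000e-01 -0.00000e+00  5.43794e+02]
 [-9.93000e-01  1.17000e-01 -0.00000e+00 -2.50440e+01]
 [ 0.00000e+00  0.00000e+00 -1.00000e+00  3.85955e+02]
 [ 0.00000e+00  0.00000e+00  0.00000e+00  1.00000e+00]]
wrist small_drive_top 0.83 [325. 257.] [543.4 -21.9 134.7]
wrist big_drive_top 0.7 [324. 254.] [543.5 -23.9 135.1]
wrist clone_key_top 0.63 [335. 395.] [541.5 -17.6 260.6]
top big_drive_top 0.64 [319. 220.] [548.4  34.1 168. ]
```

View pics/w2.png

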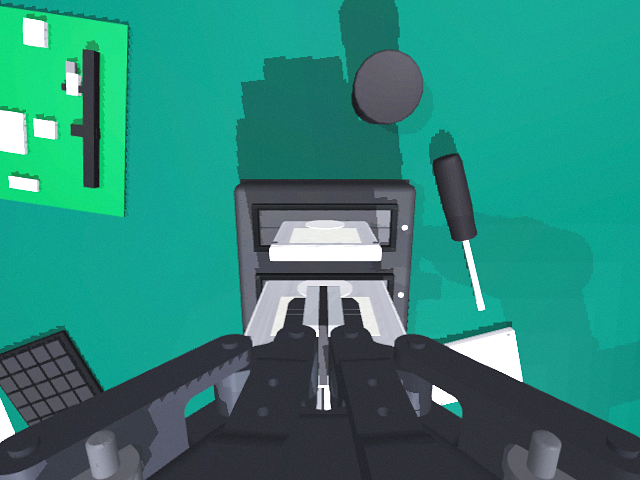

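Emit:
{"fn": "carry_out", "kwargs": {"slide": [[0,0,0.04],[0,0,0.065],[0,0,0.072],[0,0,0.076],[0,0,0.078],[0,0,0.08],[0,0,0.082],[0,0,0.082]], "roll": [0,0,0,0,0,0,0,0], "claw": [0,0,0,0,0,0,0,0]}}

```text
clock: 8.75
position: [544.1, -25.0, 306.3]
ee_rot: [-0.665, 0.747, -0.001, 0.001]
contact_force: [-1.8, 1.5, 6.0]
gripper_width: 0.2
grasp_force: 2.7
```

Emit:
{"fn": "carry_out", "kwargs": {"slide": [[0,0,0.0015],[0,0,0.003],[0,0,0.0045],[0,0,0.006],[0,0,0.007],[0,0,0.008],[0,0,0.009],[0,0,0.009]], "roll": [0,0,0,0,0,0,0,0], "claw": [0,0,0,0,0,0,0,0]}}

```text
clock: 9.75
position: [544.0, -24.9, 300.9]
ee_rot: [-0.666, 0.746, -0.002, 0.001]
contact_force: [-8.5, 1.4, 24.4]
gripper_width: 0.1
grasp_force: 11.8
```

Emit:
{"fn": "carry_out", "kwargs": {"slide": [[0,0,-0.03],[0,0,-0.06],[0,0,-0.095],[-0.04,-0.016,-0.1],[-0.08,-0.031,-0.1],[-0.12,-0.046,-0.1],[-0.161,-0.0616,-0.1],[-0.161,-0.0616,-0.1]], "roll": [0,0,0,0,0,0,0,0], "claw": [0,0,0,0,0,0,0,0]}}

```text
clock: 10.75
position: [624.4, 130.3, 395.2]
ee_rot: [-0.666, 0.746, -0.0, 0.001]
contact_force: [-0.4, -0.1, 0.2]
gripper_width: 0.1
grasp_force: 0.0
```

```bash
python3 - <<'E'
from h import *
s,T=pose(); print(T[:3,3].round(1))
p=shot("wrist"); cv2.imwrite("pics/w3.png",p["img"][:,:,::-1])
for n,p in(("wrist",p),("top",shot("top"))):
  for t in ("small_drive_top","big_drive_top","rocker_raised","clone_key_top","erase_key_top"):
    for q in place_of(p,t)[:2]:
        X=byz(p,q["at"]); print(n,t,round(q["conf"],2),np.round(q["at"]),X.round(1))
E
```

```text
[624.4 130.3 395.2]
wrist big_drive_top 0.89 [452.  67.] [550.5  35.7 167.5]
wrist rocker_raised 0.71 [336. 224.] [614.8 129.7  69.1]
wrist clone_key_top 0.62 [412. 222.] [551.4 136.   64.1]
wrist erase_key_top 0.83 [461. 223.] [510.7 141.6  64.1]
top small_drive_top 0.61 [351. 232.] [539.2 -24.7 129.4]
top big_drive_top 0.5 [263. 250.] [507.4 138.3  66. ]
top rocker_raised 0.77 [275. 196.] [616.5 123.9  69.6]
top clone_key_top 0.66 [266. 225.] [557.4 135.5  65.4]
top erase_key_top 0.37 [263. 254.] [500.1 137.2  65.7]
```

View pics/w3.png

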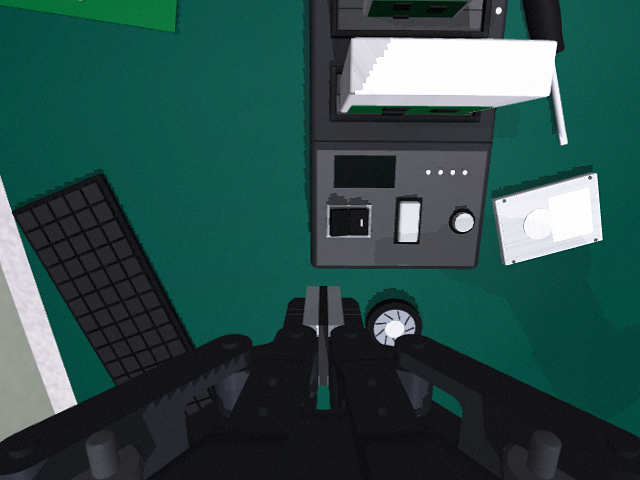

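Emit:
{"fn": "carry_out", "kwargs": {"slide": [[0.002,0,0.05],[0.002,0,0.1],[0.002,0,0.135],[0.002,0,0.147],[0.002,0,0.15],[0.002,0,0.152],[0.002,0,0.154],[0.002,0,0.154]], "roll": [0,0,0,0,0,0,0,0], "claw": [0,0,0,0,0,0,0,0]}}

```text
clock: 12.35
position: [624.0, 126.0, 242.7]
ee_rot: [-0.665, 0.747, -0.001, 0.002]
contact_force: [0.4, 0.1, 1.7]
gripper_width: -0.3
grasp_force: 1.0
```

Emit:
{"fn": "carry_out", "kwargs": {"slide": [[0,0,0.001],[0,0,0.002],[0,0,0.003],[0,0,0.003]], "roll": [0,0,0,0], "claw": [0,0,0,0]}}

```text
clock: 12.85
position: [624.2, 126.1, 238.6]
ee_rot: [-0.665, 0.747, -0.001, 0.002]
contact_force: [4.9, 0.3, 1.8]
gripper_width: 0.1
grasp_force: 2.7
```

Emit:
{"fn": "carry_out", "kwargs": {"slide": [[0,0,-0.01],[0,0,-0.05],[0,0,-0.1],[0,0,-0.12],[0,0,-0.12]], "roll": [0,0,0,0,0], "claw": [0,0,0,0,0]}}

```text
clock: 13.48
position: [622.5, 125.7, 358.8]
ee_rot: [-0.665, 0.747, 0.001, -0.0]
contact_force: [0.4, -0.4, -0.5]
gripper_width: 0.1
grasp_force: 0.0
```

```bash
python3 - <<'E'
from h import *
s,T=pose(); print(T[:3,3].round(1))
p=shot("wrist"); cv2.imwrite("pics/w4.png",cv2.resize(p["img"][130:330,250:480,::-1],None,fx=3,fy=3,interpolation=2)[:600])
for t in ("rocker_raised","clone_key_top"):
    for q in place_of(p,t)[:2]:
        X=byz(p,q["at"]); print(t,round(q["conf"],2),np.round(q["at"]),X.round(1))
# surface profile along the rocker row in dock frame
th=-.1155; M=np.array([[np.cos(th),-np.sin(th)],[np.sin(th),np.cos(th)]]); o=np.array([554.5,60.5])
P=[]
for r in range(130,330,2):
    for c in range(250,480,1):
        X=byz(p,(c,r)); d=M.T@(X[:2]-o)
        if abs(d[1]-75)<5 and X[2]<90: P.append((d[0],X[2]))
P=np.array(P)
for a in range(-62,75,3):
    z=P[(P[:,0]>=a)&(P[:,0]<a+3),1]
    if len(z): print(a,round(float(np.median(z)),1),end='; ')
E
```

```text
[622.5 125.7 358.8]
rocker_raised 0.91 [335. 239.] [614.3 128.1  69.6]
clone_key_top 0.71 [418. 236.] [553.  133.7  64.6]
-56 64.5; -53 64.4; -50 63.1; -47 58.3; -44 57.6; -41 57.7; -38 57.7; -35 57.8; -32 57.7; -29 57.9; -26 57.8; -23 58.1; -20 58.9; -17 64.1; -14 64.5; -11 64.3; -8 64.4; -5 64.5; -2 62.2; 1 57.7; 4 57.6; 7 57.7; 10 57.9; 13 57.7; 16 57.8; 19 58.0; 22 60.8; 25 65.7; 28 65.9; 31 65.9; 34 65.8; 37 65.5; 40 65.4; 43 67.0; 46 68.0; 49 69.1; 52 69.9; 55 69.0; 58 60.4; 61 57.9; 64 57.8; 67 57.1; 70 55.8; 73 53.4;
```

View pics/w4.png

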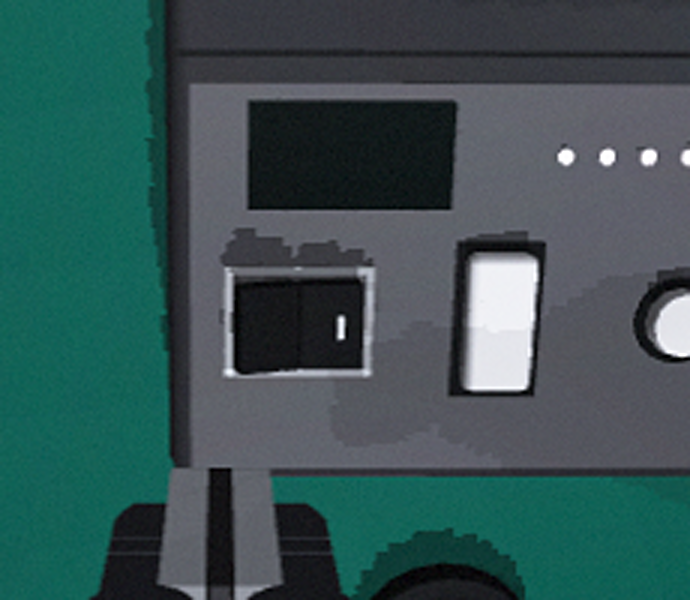

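Emit:
{"fn": "carry_out", "kwargs": {"slide": [[-0.002,0.01,0.03],[-0.002,0.01,0.07],[-0.002,0.01,0.1],[-0.002,0.01,0.11],[-0.002,0.01,0.1135],[-0.002,0.01,0.1155],[-0.002,0.01,0.1175],[-0.002,0.01,0.1175]], "roll": [0,0,0,0,0,0,0,0], "claw": [0,0,0,0,0,0,0,0]}}

```text
clock: 14.62
position: [614.0, 129.0, 241.8]
ee_rot: [-0.665, 0.747, -0.001, 0.001]
contact_force: [-0.3, -0.8, 2.4]
gripper_width: -0.2
grasp_force: 1.0
```

Emit:
{"fn": "carry_out", "kwargs": {"slide": [[0,0,0.001],[0,0,0.002],[0,0,0.003],[0,0,0.004],[0,0,0.004]], "roll": [0,0,0,0,0], "claw": [0,0,0,0,0]}}

```text
clock: 15.25
position: [614.1, 129.1, 239.9]
ee_rot: [-0.665, 0.746, -0.001, 0.001]
contact_force: [-3.3, -0.7, 13.4]
gripper_width: 0.0
grasp_force: 7.1
```

Emit:
{"fn": "carry_out", "kwargs": {"slide": [[0,0,-0.01],[0,0,-0.05],[0,0,-0.1],[0.001,0.03,-0.12],[0.001,0.061,-0.12],[0.001,0.061,-0.12]], "roll": [0,0,0,0,0,0], "claw": [0,0,0,0,0,0]}}

```text
clock: 16.0
position: [551.1, 135.0, 356.9]
ee_rot: [-0.665, 0.747, 0.001, -0.0]
contact_force: [1.0, 0.3, -0.1]
gripper_width: -0.2
grasp_force: 0.0
```

```bash
python3 - <<'E'
from h import *
s,T=pose(); print(T[:3,3].round(1))
p=shot("wrist"); cv2.imwrite("pics/w5.png",cv2.resize(p["img"][130:330,180:410,::-1],None,fx=3,fy=3,interpolation=2)[:600])
for t in ("rocker_raised","clone_key_top","erase_key_top"):
    for q in place_of(p,t)[:2]:
        X=byz(p,q["at"]); print(t,round(q["conf"],2),np.round(q["at"]),X.round(1))
th=-.1155; M=np.array([[np.cos(th),-np.sin(th)],[np.sin(th),np.cos(th)]]); o=np.array([554.5,60.5])
P=[]
for r in range(130,330,2):
    for c in range(180,440,1):
        X=byz(p,(c,r)); d=M.T@(X[:2]-o)
        if abs(d[1]-75)<5 and X[2]<90: P.append((d[0],X[2]))
P=np.array(P)
for a in range(-62,75,3):
    z=P[(P[:,0]>=a)&(P[:,0]<a+3),1]
    if len(z): print(a,round(float(np.median(z)),1),end='; ')
E
```

```text
[551.1 135.  356.9]
rocker_raised 0.85 [234. 237.] [615.5 127.7  66. ]
clone_key_top 0.75 [319. 238.] [554.3 135.6  64.2]
erase_key_top 0.87 [381. 239.] [509.3 141.8  64.1]
-62 64.2; -59 64.5; -56 64.5; -53 64.3; -50 64.1; -47 58.5; -44 57.7; -41 57.7; -38 57.7; -35 57.9; -32 57.8; -29 57.8; -26 57.8; -23 57.6; -20 58.6; -17 63.7; -14 64.2; -11 64.3; -8 64.3; -5 64.3; -2 62.4; 1 58.1; 4 58.0; 7 57.9; 10 57.9; 13 57.8; 16 57.6; 19 57.9; 22 60.2; 25 69.7; 28 69.7; 31 68.9; 34 67.8; 37 66.6; 40 65.9; 43 66.0; 46 66.0; 49 65.9; 52 65.9; 55 64.1; 58 58.7; 61 57.9; 64 57.8; 67 57.1; 70 55.4; 73 52.5;
```

View pics/w5.png

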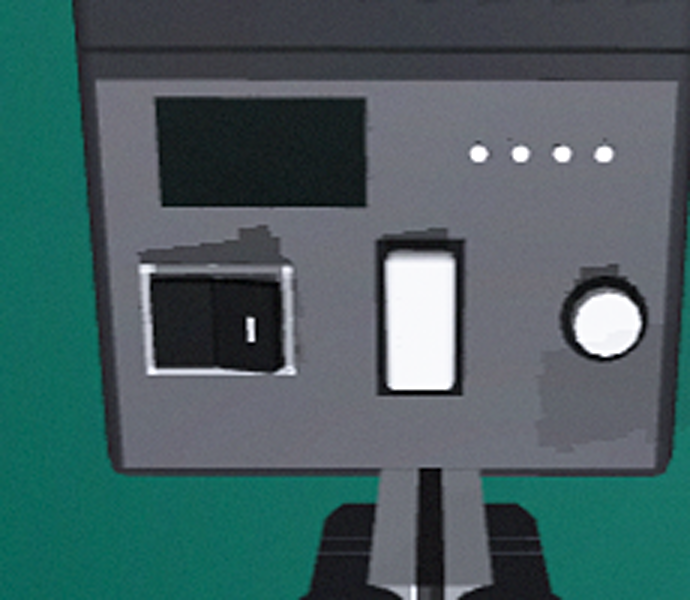

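Emit:
{"fn": "carry_out", "kwargs": {"slide": [[0,-0.002,0.04],[0,-0.002,0.08],[0,-0.002,0.105],[0,-0.002,0.114],[0,-0.002,0.118],[0,-0.002,0.12],[0,-0.002,0.122],[0,-0.002,0.124]], "roll": [0,0,0,0,0,0,0,0], "claw": [0,0,0,0,0,0,0,0]}}

```text
clock: 17.2
position: [555.2, 134.7, 234.3]
ee_rot: [-0.665, 0.747, -0.001, 0.001]
contact_force: [-5.5, -1.9, 18.7]
gripper_width: 0.0
grasp_force: 8.9
```

Emit:
{"fn": "carry_out", "kwargs": {"slide": [[0,0,0.001],[0,0,0.002],[0,0,0.003],[0,0,0.0035]], "roll": [0,0,0,0], "claw": [0,0,0,0]}}

```text
clock: 17.7
position: [555.2, 134.8, 234.2]
ee_rot: [-0.666, 0.746, -0.001, 0.001]
contact_force: [-9.3, -2.9, 27.7]
gripper_width: -0.2
grasp_force: 13.8
```

Down on the stop (tip at 61.2, 28 N). Hold well over two seconds.

Emit:
{"fn": "carry_out", "kwargs": {"slide": [[0,0,0],[0,0,0],[0,0,0],[0,0,0],[0,0,0],[0,0,0],[0,0,0],[0,0,0]], "roll": [0,0,0,0,0,0,0,0], "claw": [0,0,0,0,0,0,0,0]}}

```text
clock: 18.7
position: [555.1, 134.8, 234.2]
ee_rot: [-0.666, 0.746, -0.001, 0.001]
contact_force: [-8.8, -2.0, 25.7]
gripper_width: 0.2
grasp_force: 12.8
```

Emit:
{"fn": "carry_out", "kwargs": {"slide": [[0,0,0],[0,0,0],[0,0,0],[0,0,0],[0,0,0],[0,0,0],[0,0,0],[0,0,0]], "roll": [0,0,0,0,0,0,0,0], "claw": [0,0,0,0,0,0,0,0]}}

```text
clock: 19.7
position: [555.1, 134.8, 234.2]
ee_rot: [-0.666, 0.746, -0.001, 0.001]
contact_force: [-8.5, -1.8, 25.8]
gripper_width: 0.3
grasp_force: 12.8
```

Emit:
{"fn": "carry_out", "kwargs": {"slide": [[0,0,0],[0,0,0],[0,0,-0.015],[0,0,-0.06],[0,0,-0.12],[0,0,-0.18],[0,0,-0.2],[0,0,-0.2]], "roll": [0,0,0,0,0,0,0,0], "claw": [0,0,0,0,0,0,0,0]}}

```text
clock: 20.7
position: [554.9, 134.9, 431.1]
ee_rot: [-0.665, 0.747, -0.0, 0.003]
contact_force: [-0.1, 0.1, -0.2]
gripper_width: -0.0
grasp_force: 0.0
```

```bash
python3 - <<'E'
from h import *
p=shot("wrist")
for n,p in(("wrist",p),("top",shot("top"))):
  cv2.imwrite(f"pics/{n}6.png",p["img"][:,:,::-1])
  for t in ("small_drive_top","big_drive_top","rocker_raised","clone_key_top"):
    for q in place_of(p,t)[:1]: print(n,t,round(q["conf"],2),np.round(q["at"]),byz(p,q["at"]).round(1))
E
```

```text
wrist big_drive_top 0.72 [315.  84.] [549.9  35.9 167.3]
wrist rocker_raised 0.58 [258. 214.] [616.6 125.9  66.2]
wrist clone_key_top 0.71 [325. 212.] [554.7 131.5  64.4]
top big_drive_top 0.89 [320. 218.] [551.2  31.3 169.2]
top rocker_raised 0.69 [272. 195.] [620.7 130.6  61.6]
top clone_key_top 0.53 [267. 228.] [552.  134.6  65.5]
```

View pics/wrist6.png

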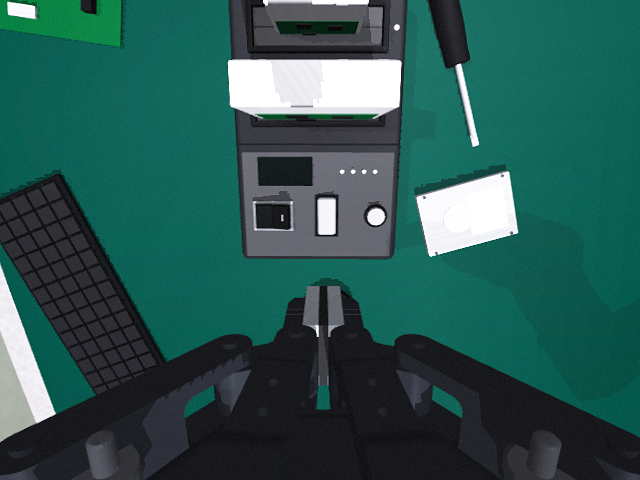

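The picture shows the rocker over (272,215), the clone key up again (326,215) and the drives down in their bays.

```bash
python3 -c "from bench import *; print(job_done())"
```

```text
the job is handed in; nothing more can be done
None
```

I handed the job in at about 21 s. Both drives are home, the rocker is on, and the clone key was held right down for over two seconds and has sprung back up. My first press at the rocker slid past its raised end without moving it, and the second put it fully over.

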